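# Relief check and venting lid on a resin pot

## Robot

A 7-joint arm with a two-finger parallel gripper is mounted at the origin on the work surface. World frame = base frame: x ahead of the robot, y to its left, z up, the work surface at z = 0. Lengths are in m, angles in rad, forces in N, time in s.
With the tool pointing down it reaches from about 0.425 to 0.875 m from the base axis. Payload 9.9 kg.
Tool frame: the origin (TCP) lies between the finger pads; the fingertips stand 14 mm ahead of it and the grasp point (between the pads) lies 5 mm behind it; z points along the fingers, y is the line along which they close (so a half turn about z gives the same grasp; the last joint's range is limited). The gripper opens to 85 mm and grips with 20 to 120 N. Pads are 22 mm wide; open, the fingers measure 114 mm over their backs; the gripper's body (76 mm by 85 mm) begins 54 mm behind the grasp point. The pads swing forward as they close: fully open they stand 13 mm farther back than shut.
Start: joints at [-1.413, 0.576, 0.025, 1.437, -0.015, 1.129, -0.057], TCP at [0.162, 0.655, 0.245] pointing down, gripper open.
Joint ranges: [-2.76, 2.76], [-0.34, 2.15], [-1.52, 1.57], [0.19, 2.46], [-1.09, 4.23], [0.17, 1.99], [-2.82, 2.82]. Speed limits (rad/s): [2.22, 2.22, 3.01, 3.01, 3.14, 3.14, 3.14].

## Interface

Orientations are given as a unit quaternion [w, x, y, z].
In Python, from workcell import observe, snapshot, finish_job, search_frame, cut_out, place_of gives the robot as it stands.
- The arm moves only by the tool play_rows, never from a script. Its argument "commands" is a list of rows, each an object of numbers: "tx", "ty", "tz": the shift along the tool's x, y, z normalised to -1 to 1, where 1 is 500 mm; "twist": the turn about the tool's z normalised to -1 to 1, where 1 is 30 degrees. A call has 1 to 5 rows; each row is the pose to reach, as a shift and turn from the pose commanded when the call began, along the tool's axes at that moment; what a row does not reach only later rows make up. A row lasts 1/10 s, in which the tool goes at most 50 mm and 8.59 degrees, less where a joint would pass 70% of its speed; a pose out of reach is approached as far as the arm can. A call with a number of a shift or a turn outside -1 to 1 is refused whole. A call with a gripper value outside its range is refused whole. "grip" is the closure, from -1 (fully open) to 1 (shut), so that 0 is half open, set as the call begins (left out, the last holds). The fingers move at their own pace and stop on an object; the grip force is fixed at half the most. Time passes only in rows, so rows that repeat a pose let the fingers close. It gives the time, the measured TCP pose, the force, the opening and the grip force at its end, in the units of the state.
- observe(): the state, without advancing time (a new reading comes with each control period).
- snapshot(name): name is "side" or "top" or "wrist"; returns a dict with "image" (384x512x3 uint8, red, green, blue), "K" (3x3 intrinsics, pixels), "world_from_camera" (4x4, takes a point from camera to world coordinates); the wrist camera has in their place "mount" (4x4, takes a point from camera to tool coordinates, whose origin is the TCP and whose axes are the flange's). Camera axes: x right, y up, looking along -z (the intrinsics and any distortion apply to the point x, -y, -z); pixel columns grow to the right and rows downward; lengths in m; the calibration is good to about 2 mm. A picture is of the moment at which its call begins: read the wrist's pose just before it. There is no depth.
- finish_job(): hands the job in; it is judged then, once.
Trained networks look in the newest picture that a camera, given by its name, has taken for a name from the list of things; names that differ only in an ending like _2 or _b are one class to them, and where a whole thing is asked for, a point or a joint stands for the part that bears it (a point fixed in the world has none). Each returns a list of dicts, best first, with "score" (0 to 1); they miss things now and then, are a little off and sometimes report something else, mostly with a low value. They report only what shows in the picture. A call takes as long as a camera call. They do not tell look-alikes from the thing itself.
- search_frame(query, camera): "xyz" ([x, y, z] in m, in world coordinates, good to about 4 mm: the middle of the surface that is visible of it).
- cut_out(query, camera): "region" (384x512 bool, what is visible of it).
- place_of(query, camera): "xyz" ([x, y, z] in m, in world coordinates, good to about 4 mm: a listed point, or the origin of a listed thing).
The state is a dict: "clock": time; "qpos": joint angles; "qvel": joint speeds; "effort": joint torques, N m; "ee_pos": TCP position; "ee_rot": TCP orientation; "force": force on the tool from outside, world axes, zero at the start; "torque": the same for the moment, N m; "finger_gap": opening from 0.0 (shut) to 1.0 (fully open); "grip_force": force on a finger pad.
Only numpy, scipy, OpenCV 4.12 (cv2) and the standard library are available. Lean on these libraries where they do the work, as an engineer would, in place of code of your own. Each camera call takes 0.05 s, during which the arm holds its last target. There are 200 camera calls.

## Task

Get the resin pot ready to vent: first pull its sprung red-gripped relief lever through its full stroke and ease it back slowly to rest without letting it snap. Then fit the bayonet lid into the pot's slots, turn it clockwise until its red pointers stand at the green halfway marks, before the lock clicks, and finish while still holding it there against the spring. Leave the cup, the bottle and the loose cork where they are.

Things in the scene. Friction and masses are not known exactly. Their poses are not given: they have to be found in the camera images.
- pot: Fixed blue pot, 140 mm across; aluminium rim 164 mm across, its top 110 mm above the work surface. Origin: centre of its underside, z up along its axis. The lid's slots lie at its +x and -x. A brass relief valve with a lever stands at its -y side, 145 mm from the axis.
- pot_mouth (a point): Centre of the mouth at rim-top level. Mouth 100 mm across, with an inward lip 8 mm thick, cut at the pot's +x and -x by two slots 30 mm wide reaching out to 120 mm across. Rim marks, repeated on the opposite side, angles clockwise from above: white at the slots (0), green at 35 degrees (0.61 rad), red at 70 degrees (locked).
- green_mark (a point): One of the two opposite green halfway marks on the rim, 76 mm from the axis, 0.61 rad clockwise (from above) of the pot's +x. With an ear of the lid at each green mark the lid is half turned.
- lock_ball (a point): One of two opposite sprung steel balls in dark housings beside the rim, 62 degrees (1.08 rad) clockwise of the slots. The lid's ears touch them from 55 degrees (0.96 rad) and press past them with a click; the lid must stay short of that.
- relief (a joint): Relief lever, rad: 0 at rest, leaning 0.45 rad to the pot's +x; 0.9 at the end of its stroke, leaning 0.45 rad to the pot's -x. Hinge along the pot's y through pot coordinates (0, -145, 70) mm. A spring returns it: 1.6 N at the grip at rest, 6.5 N at full stroke. Eased back means never faster than 2 rad/s (0.19 m/s at the grip).
- relief_knob (a point): Centre of the lever's red cross grip, 95 mm from the lever's hinge, moving with it: a cylinder 24 mm in diameter and 30 mm long lying along the pot's y. It can be pinched from above on its two flat ends; it then turns and may slip a few mm between the fingers, so go by the lever angle.
- lid: Loose steel lid, 0.25 to 0.46 kg, same after a half turn. Origin: centre of its underside, z up. Plug 92 mm in diameter, z 0 to 22 mm, with two lugs at +x and -x (22 mm wide, 112 mm across, z 0 to 11); disc 132 mm in diameter, z 22 to 30; bar handle on top. Starts standing on its plug. Seated, the disc rests on the rim, origin 88 mm above the work surface; the lugs then turn clockwise only.
- lid_ear (a point): One of two red ears (pointers, 10 mm wide) on the lid's disc, above the lugs: at the lid's +x, 69 mm from its axis, 30 mm above its origin; the other is opposite at -x. The ears reach to 148 mm across.
- lid_grip (a point): Point on the lid's axis in its black handle, 52 mm above the lid's origin. The handle is an upright bar 80 mm long along the lid's x, 22 mm wide along its y, from z = 30 to 66 mm.
- interlock (a joint): Sprung carrier with orange vanes inside the pot, rad, 0 at rest, which the lugs push clockwise. Met after about 0.14 rad of lid turn; then it reads the lid's turn less about that. Its spring takes 0.1 N m at first, about 0.35 N m at the green mark, and turns the lid back if let go. Above 0.92 the lid is in the lock click.
- cup: Loose clear mixing cup, 90 mm in diameter, 100 mm high; origin centre of its underside. Leave alone.
- bottle: Loose white resin bottle, 66 mm in diameter, 180 mm high, yellow cap; origin centre of its underside. Leave alone.
- cork: Loose wine cork standing up, 24 mm in diameter, 45 mm high; origin centre of its underside. Leave alone.
- cork_tray: Fixed hexagonal white tray full of corks, about 240 mm across, 52 mm high; origin centre of its underside. Only in the way.
There are look-alikes about, which are no part of the job. What is shaped like the lid but purple is not meant.

How it is judged:
By the outcome, as a careful person would: the job done as asked, in the order asked, and still so for the second after the job is handed in, while the arm keeps its last pose, push and grip.
It also fails if it takes over 67 s, if anything falls off the work surface, if the arm or the gripper's body presses on something with over 40 N, if the wrist force passes 120 N, or if a joint passes its speed limit or range.

## Working session

There is one attempt and no reset: what is moved stays moved. The work goes in short steps, Python scripts to look and compute and a tool call to move; the robot and the scene stay as the last step left them, time stands still between calls to the robot, and variables do not carry over. Pictures are saved under pics/ and viewed, at most 10 in all, crops included, and the job is handed in when it is done.

Besides the shell and the picture viewer there is one more tool, called after "Request:" as name(argument=value, ...), one argument or row to a line, values as JSON. play_rows: Moves the arm, as the interface text tells. Its arguments: {"type":"object","properties":{"commands":{"type":"array"},"grip":{"type":"number"}},"required":["commands"]}

```bash
mkdir -p pics
python3 - <<'E'
from workcell import *
import cv2,numpy as np
s=observe();print(s['clock'],s['ee_pos'],s['ee_rot'],s['finger_gap'])
ims=[]
for c in['top','side']:
    d=snapshot(c);ims.append(d['image'])
    for q in['pot','pot_mouth','green_mark','relief_knob','lid','lid_ear','lid_grip','cup','bottle','cork','cork_tray','lock_ball']:
        print(c,q,[(np.round(r['xyz'],3).tolist(),round(r['score'],2)) for r in place_of(q,c)[:4]])
    cv2.imwrite(f'pics/{c}0.png',cv2.resize(d['image'][:,:,::-1],(800,600)))
E
```

```text
0.0 [0.16151298 0.65492982 0.24441949] [-5.72641751e-05  1.20582841e-01  9.92702896e-01 -8.57141037e-04] 0.9949789400019919
top pot [([0.506, -0.052, -0.002], 0.9), ([0.57, -0.086, 0.111], 0.47)]
top pot_mouth [([0.502, -0.051, 0.107], 0.7)]
top green_mark [([0.573, -0.087, 0.112], 0.62)]
top relief_knob [([0.571, -0.087, 0.11], 0.62), ([0.554, -0.196, 0.156], 0.61)]
top lid [([0.321, 0.202, 0.001], 0.79), ([0.577, 0.416, 0.0], 0.59)]
top lid_ear [([0.387, 0.2, 0.031], 0.96), ([0.633, 0.384, 0.03], 0.92), ([0.587, 0.229, 0.03], 0.62)]
top lid_grip [([0.323, 0.204, 0.051], 0.87), ([0.582, 0.418, 0.049], 0.86), ([0.524, 0.198, 0.052], 0.58)]
top cup [([0.745, 0.231, -0.002], 0.75), ([0.506, -0.05, -0.001], 0.38), ([0.567, -0.456, -0.004], 0.26)]
top bottle [([0.566, -0.456, -0.002], 0.68)]
top cork [([0.371, 0.092, -0.0], 0.47)]
top cork_tray [([0.803, -0.048, 0.002], 0.69)]
top lock_ball [([0.547, -0.113, 0.117], 0.92)]
side pot [([0.501, -0.053, 0.0], 0.89)]
side pot_mouth [([0.503, -0.051, 0.11], 0.79)]
side green_mark [([0.566, -0.09, 0.111], 0.86), ([0.802, -0.049, -0.002], 0.53)]
side relief_knob [([0.556, -0.193, 0.153], 0.5)]
side lid [([0.317, 0.205, -0.0], 0.98), ([0.527, 0.201, 0.001], 0.83), ([0.578, 0.417, 0.006], 0.74), ([0.374, 0.088, -0.002], 0.63)]
side lid_ear [([0.639, 0.386, 0.033], 0.97), ([0.39, 0.192, 0.028], 0.94), ([0.589, 0.233, 0.032], 0.83)]
side lid_grip [([0.577, 0.418, 0.051], 0.77), ([0.529, 0.199, 0.051], 0.75), ([0.565, -0.092, 0.111], 0.48)]
side cup [([0.746, 0.23, -0.001], 0.68), ([0.589, 0.23, 0.033], 0.66)]
side bottle [([0.566, -0.458, 0.0], 0.72)]
side cork [([0.504, -0.053, 0.115], 0.51), ([0.373, 0.087, 0.003], 0.49)]
side cork_tray [([0.8, -0.048, -0.002], 0.98)]
side lock_ball [([0.544, -0.114, 0.116], 0.97), ([0.556, -0.195, 0.154], 0.5)]
```

View pics/top0.png

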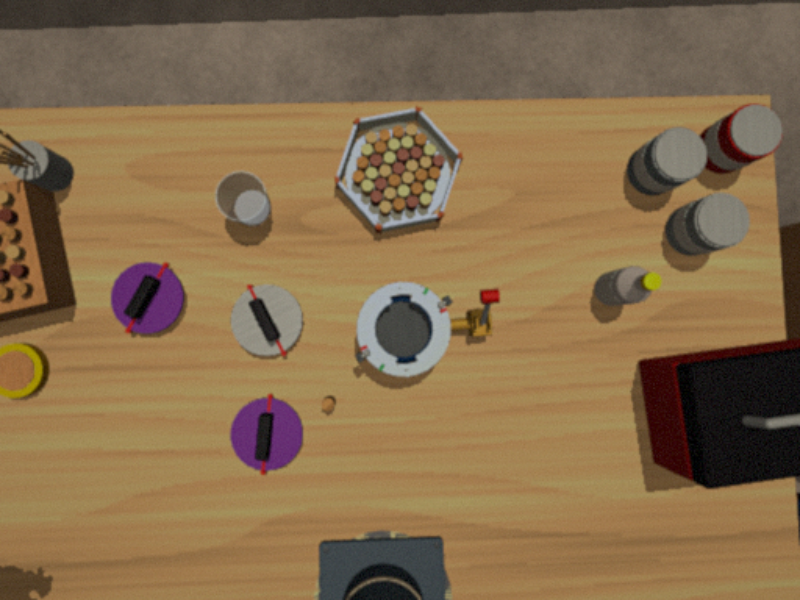

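View pics/side0.png

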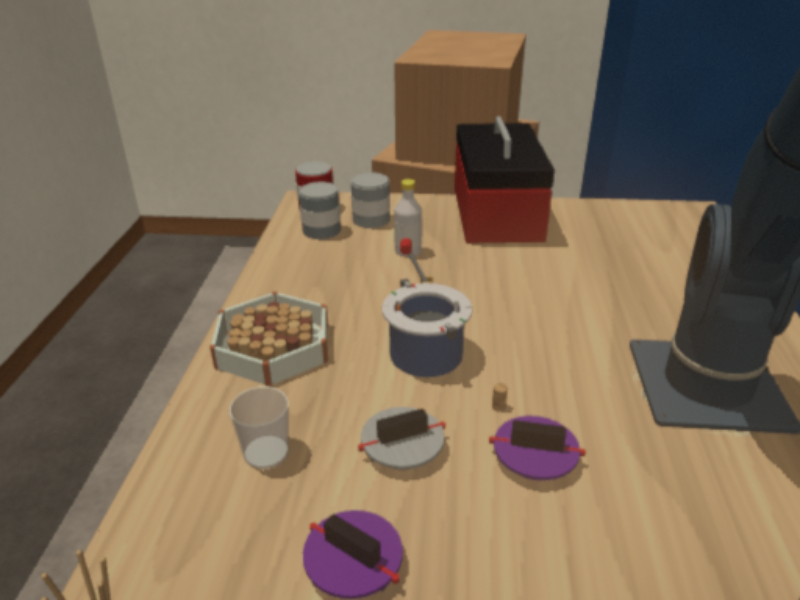

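The top view shows the real grey lid at (266,320), the pot at (404,328) with its slots nearly along world x, and the red lever grip at (489,296). The purple lids are at (148,298) and (266,434). The side view agrees. Pot is at about (0.503, -0.052) with yaw around 5.5°, lid at (0.5275, 0.200) with yaw around 27°.

```bash
cat > h.py <<'E'
from workcell import *
import numpy as np, sys
from scipy.spatial.transform import Rotation as R
def plan(pts):
    "pts: list of (x,y,z,yawdeg of tool y); prints shifts from the present pose"
    s=observe(); q=s['ee_rot']; M=R.from_quat([q[1],q[2],q[3],q[0]]).as_matrix()
    a=np.degrees(np.arctan2(M[1,1],M[0,1]))
    print('t',round(s['clock'],2),'p',np.round(s['ee_pos'],4),'yaw',round(a,2),'tilt',np.round(M[:2,2],3),'F',np.round(s['force'],1),'q7',round(s['qpos'][6],2),'gap',round(s['finger_gap'],3))
    for x,y,z,w in pts:
        d=M.T@(np.array([x,y,z])-s['ee_pos'])/.5
        print('tx %.4f ty %.4f tz %.4f twist %.4f'%(*d,-(w-a)/30))
if __name__=='__main__':
    plan([tuple(float(v) for v in p.split(',')) for p in sys.argv[1:]])
E
python3 h.py .46,.38,.27,95.5 .555,-.194,.27,95.5
```

```text
t 1.3 p [0.1616 0.6554 0.2453] yaw 76.15 tilt [-0.  0.] F [-0.6  0.4 -0.5] q7 -0.06 gap 0.999
tx -0.7113 ty -0.3919 tz -0.0494 twist -0.6451
tx -1.1706 ty -1.4610 tz -0.0494 twist -0.6451
```

Request:
play_rows(
  commands=[
    {"tx":-0.35,"ty":-0.2,"tz":-0.05,"twist":-0.4},
    {"tx":-0.71,"ty":-0.39,"tz":-0.05,"twist":-0.64},
    {"tx":-0.71,"ty":-0.39,"tz":-0.05,"twist":-0.64},
    {"tx":-0.71,"ty":-0.39,"tz":-0.05,"twist":-0.64},
    {"tx":-0.71,"ty":-0.39,"tz":-0.05,"twist":-0.64},
  ],
  grip=0.0,
)

```text
clock: 1.8
ee_pos: [0.3462, 0.4847, 0.2624]
ee_rot: [0.0, -0.047, 0.999, 0.0]
force: [0.4, 0.4, -0.2]
finger_gap: 0.498
grip_force: 0.0
```

```bash
python3 h.py .5,.2,.27,95.5 .555,-.194,.27,95.5
```

```text
t 1.8 p [0.3462 0.4847 0.2624] yaw 95.35 tilt [0. 0.] F [ 0.4  0.4 -0.2] q7 0.61 gap 0.498
tx -0.2533 ty -0.5956 tz -0.0154 twist -0.0050
tx -0.2893 ty -1.3904 tz -0.0157 twist -0.0050
```

Request:
play_rows(
  commands=[
    {"tx":-0.25,"ty":-0.6,"tz":-0.015,"twist":0},
    {"tx":-0.25,"ty":-0.6,"tz":-0.015,"twist":0},
    {"tx":-0.25,"ty":-0.6,"tz":-0.015,"twist":0},
    {"tx":-0.25,"ty":-0.6,"tz":-0.015,"twist":0},
    {"tx":-0.25,"ty":-0.6,"tz":-0.015,"twist":0},
  ],
)

```text
clock: 2.3
ee_pos: [0.4627, 0.2636, 0.2682]
ee_rot: [0.0, -0.047, 0.999, 0.0]
force: [0.9, 0.3, -0.2]
finger_gap: 0.496
grip_force: 0.0
```

```bash
python3 h.py .5,.1,.27,95.5 .555,-.194,.27,95.5
```

```text
t 2.3 p [0.4627 0.2636 0.2682] yaw 95.35 tilt [0.001 0.   ] F [ 0.9  0.3 -0.2] q7 1.06 gap 0.496
tx -0.0437 ty -0.3327 tz -0.0038 twist -0.0050
tx -0.0984 ty -0.9284 tz -0.0039 twist -0.0050
```

Request:
play_rows(
  commands=[
    {"tx":-0.098,"ty":-0.92,"tz":0,"twist":0},
    {"tx":-0.098,"ty":-0.92,"tz":0,"twist":0},
    {"tx":-0.098,"ty":-0.92,"tz":0,"twist":0},
    {"tx":-0.098,"ty":-0.92,"tz":0,"twist":0},
    {"tx":-0.098,"ty":-0.92,"tz":0,"twist":0},
  ],
)

```text
clock: 2.8
ee_pos: [0.5117, 0.0184, 0.2682]
ee_rot: [0.0, -0.047, 0.999, 0.0]
force: [1.2, 1.0, 0.4]
finger_gap: 0.503
grip_force: 0.0
```

```bash
cat > wr.py <<'E'
from h import *
import cv2
def look(name,qs):
    s=observe();q=s['ee_rot'];d=snapshot('wrist')
    if name: cv2.imwrite(f'pics/{name}.png',cv2.resize(d['image'][:,:,::-1],(800,600),interpolation=cv2.INTER_CUBIC))
    for k in qs: print(k,[(np.round(r['xyz'],4).tolist(),round(r['score'],2)) for r in place_of(k,'wrist')[:3]])
    return s,d
E
python3 -c "
from wr import *
look('w1',['pot_mouth','pot','green_mark','lock_ball','relief_knob'])
plan([(.555,-.194,.27,95.5)])"
```

```text
pot_mouth [([0.505, -0.0476, 0.1107], 0.62)]
pot [([0.5071, -0.0463, 0.0005], 0.6)]
green_mark [([0.5719, -0.0917, 0.1116], 0.73), ([0.5905, 0.2289, 0.0275], 0.73)]
lock_ball [([0.5461, -0.1142, 0.115], 0.6)]
relief_knob [([0.553, -0.192, 0.1561], 0.63)]
t 3.1 p [0.5114 0.0216 0.2678] yaw 95.42 tilt [-0.     0.001] F [-0.   1.1  0.7] q7 1.57 gap 0.5
tx -0.0460 ty -0.4374 tz -0.0047 twist -0.0028
```

View pics/w1.png

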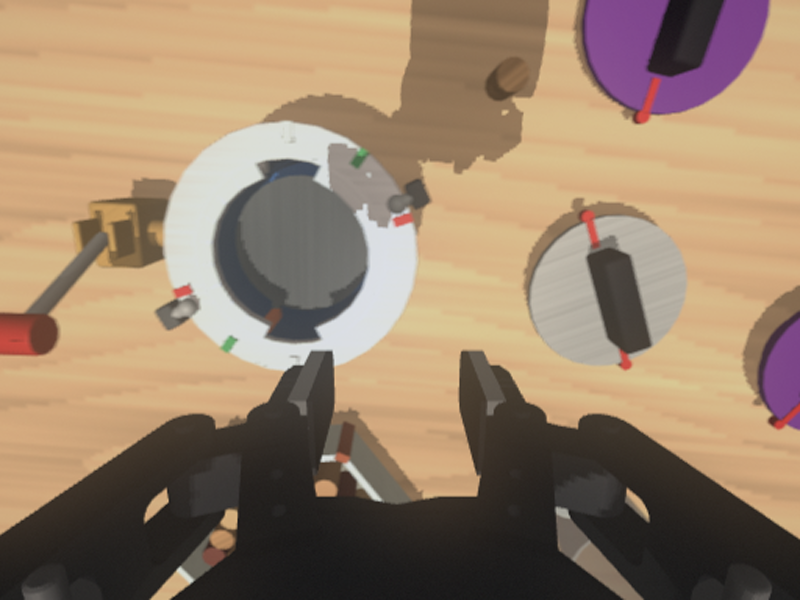

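Request:
play_rows(
  commands=[
    {"tx":-0.046,"ty":-0.437,"tz":0,"twist":0},
    {"tx":-0.046,"ty":-0.437,"tz":0,"twist":0},
    {"tx":-0.046,"ty":-0.437,"tz":0,"twist":0},
    {"tx":-0.046,"ty":-0.437,"tz":0,"twist":0},
    {"tx":-0.046,"ty":-0.437,"tz":0,"twist":0},
  ],
)

```text
clock: 3.6
ee_pos: [0.5551, -0.1987, 0.2677]
ee_rot: [0.0, -0.045, 0.999, -0.001]
force: [-0.9, 0.3, 0.3]
finger_gap: 0.502
grip_force: 0.0
```

```bash
python3 -c "
from wr import *
look('w2',['relief_knob','pot_mouth','green_mark','lock_ball'])
plan([(.555,-.194,.27,95.5)])"
```

```text
relief_knob [([0.5536, -0.1961, 0.1551], 0.68)]
pot_mouth [([0.506, -0.0454, 0.1088], 0.9)]
green_mark [([0.5705, -0.0889, 0.1096], 0.56)]
lock_ball [([0.5424, -0.1147, 0.1139], 0.74)]
t 3.85 p [ 0.5552 -0.1925  0.2676] yaw 95.51 tilt [-0.     0.001] F [ 0.6 -0.1 -0.1] q7 1.99 gap 0.499
tx 0.0007 ty -0.0029 tz -0.0048 twist 0.0004
```

The wrist view shows the pot's white marks at (289,133)/(295,358), green at (360,158)/(230,344), red at (402,220)/(183,292), and the lid's ears at (587,216)/(627,360).

```bash
cat > px.py <<'E'
from h import *
import cv2
def ray(uv,z,d,pos,M):
    "800x600 view pixel -> world at height z"
    u=(np.array(uv,float)+.5)*.64-.5
    k=np.linalg.inv(d['K'])@[*u,1]; c=np.array([k[0],-k[1],-k[2]])
    T=d['mount']; o=pos+M@T[:3,3]; v=M@T[:3,:3]@c
    return o+v*(z-o[2])/v[2]
E
python3 - <<'E'
from px import *
d=snapshot('wrist'); print([k for k in d],np.round(d['mount'],3).tolist())
a=np.radians(95.4); y=np.array([np.cos(a),np.sin(a),0]); z=np.array([0,0,-1.]); M=np.stack([np.cross(y,z),y,z],1)
p=np.array([.5117,.0190,.268])
for n,A,B,h,off in[('white',(289,133),(295,358),.11,0),('green',(360,158),(230,344),.11,35),('red',(402,220),(183,292),.11,70),('lid',(587,216),(627,360),.03,0)]:
    a,b=ray(A,h,d,p,M),ray(B,h,d,p,M); e=b-a
    print(n,np.round((a+b)/2,4),'dist',round(np.linalg.norm(e),4),'yaw',np.degrees(np.arctan2(e[1],e[0]))+off)
E
```

```text
['image', 'K', 'mount'] [[-0.0, 0.963, 0.268, 0.068], [1.0, 0.0, 0.001, 0.001], [0.001, 0.268, -0.963, -0.129], [0.0, 0.0, 0.0, 1.0]]
white [ 0.5025 -0.0483  0.11  ] dist 0.146 yaw 3.356357144804724
green [ 0.5046 -0.0488  0.11  ] dist 0.1517 yaw 3.462412178452208
red [ 0.5051 -0.0496  0.11  ] dist 0.1517 yaw 3.4764258495180087
lid [0.5264 0.2001 0.03  ] dist 0.1347 yaw 26.85478316543994
```

```bash
python3 h.py .554,-.194,.150,93.5
```

```text
t 3.9 p [ 0.5552 -0.1924  0.2677] yaw 95.54 tilt [-0.     0.001] F [-0.  -0.9 -0.2] q7 1.99 gap 0.504
tx 0.0027 ty -0.0032 tz 0.2354 twist 0.0680
```

Request:
play_rows(
  commands=[
    {"tx":0.0027,"ty":-0.0032,"tz":0.08,"twist":0.068},
    {"tx":0.0027,"ty":-0.0032,"tz":0.16,"twist":0.068},
    {"tx":0.0027,"ty":-0.0032,"tz":0.21,"twist":0.068},
    {"tx":0.0027,"ty":-0.0032,"tz":0.235,"twist":0.068},
    {"tx":0.0027,"ty":-0.0032,"tz":0.235,"twist":0.068},
  ],
  grip=-0.3,
)

```text
clock: 4.4
ee_pos: [0.5532, -0.1951, 0.1492]
ee_rot: [-0.001, -0.03, 1.0, 0.001]
force: [0.3, -0.1, -0.2]
finger_gap: 0.655
grip_force: 0.0
```

Request:
play_rows(
  commands=[
    {"tz":0},
    {"tz":0},
    {"tz":0},
    {"tz":0},
    {"tz":0},
  ],
  grip=1,
)

```text
schema error: expected keys tx, ty, tz, twist
```

Run:
```python
from h import *
import cv2
d=snapshot('side');w=snapshot('wrist')
cv2.imwrite('pics/g1.png',np.hstack([cv2.resize(d['image'][120:260,200:340],(400,400)),cv2.resize(w['image'],(400,400))])[:,:,::-1])
c=np.array([.504,-.051]);a=np.radians(3.5);ex=np.array([np.cos(a),np.sin(a)]);ey=np.array([-ex[1],ex[0]])
P=[]
for th in[0,.15,.3,.45,.6,.75,.9,.95]:
    l=.45-th; xy=c+ex*.095*np.sin(l)-ey*.145; P.append((*xy,.07+.095*np.cos(l)-.005,93.5)); print(th,np.round(P[-1],4))
plan(P)
```

```text
0 [ 0.5541 -0.1932  0.1505 93.5   ]
0.15 [ 0.5409 -0.194   0.1558 93.5   ]
0.3 [ 0.527  -0.1949  0.1589 93.5   ]
0.45 [ 0.5129 -0.1957  0.16   93.5   ]
0.6 [ 0.4987 -0.1966  0.1589 93.5   ]
0.75 [ 0.4848 -0.1974  0.1558 93.5   ]
0.9 [ 0.4716 -0.1983  0.1505 93.5   ]
0.95 [ 0.4674 -0.1985  0.1484 93.5   ]
t 4.5 p [ 0.5544 -0.1962  0.1514] yaw 93.36 tilt [ 0.001 -0.   ] F [ 0.7 -0.4 -0.4] q7 1.98 gap 0.651
tx 0.0002 ty 0.0061 tz 0.0017 twist -0.0046
tx 0.0267 ty 0.0060 tz -0.0087 twist -0.0046
tx 0.0544 ty 0.0059 tz -0.0151 twist -0.0046
tx 0.0828 ty 0.0058 tz -0.0173 twist -0.0046
tx 0.1112 ty 0.0058 tz -0.0152 twist -0.0046
tx 0.1390 ty 0.0057 tz -0.0089 twist -0.0046
tx 0.1655 ty 0.0057 tz 0.0015 twist -0.0046
tx 0.1739 ty 0.0056 tz 0.0058 twist -0.0046
```

View pics/g1.png

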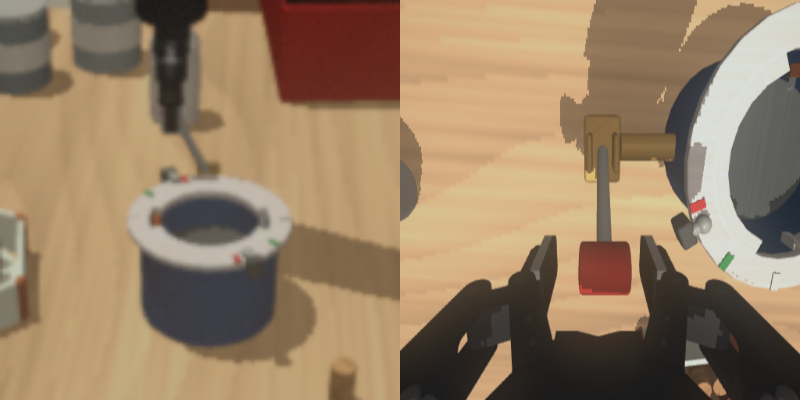

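The fingers straddle the red grip (580–630 px against pads at 549/645), so a 2–3 mm shift towards +y centres it. Closing now.

Request:
play_rows(
  commands=[
    {"tx":0,"ty":0.005,"tz":0,"twist":0},
    {"tx":0,"ty":0.005,"tz":0,"twist":0},
    {"tx":0,"ty":0.005,"tz":0,"twist":0},
    {"tx":0,"ty":0.005,"tz":0,"twist":0},
    {"tx":0,"ty":0.005,"tz":0,"twist":0},
  ],
  grip=1,
)

```text
clock: 5.0
ee_pos: [0.5545, -0.1922, 0.1521]
ee_rot: [0.001, -0.03, 1.0, 0.001]
force: [-1.5, 7.7, 10.1]
finger_gap: 0.344
grip_force: 59.1
```

```bash
python3 h.py
```

```text
t 5.0 p [ 0.5545 -0.1922  0.1521] yaw 93.4 tilt [0.002 0.002] F [-1.5  7.7 10.1] q7 1.98 gap 0.344
```

Request:
play_rows(
  commands=[
    {"tx":0.0265,"ty":0,"tz":-0.0104,"twist":0},
    {"tx":0.0542,"ty":0,"tz":-0.0168,"twist":0},
    {"tx":0.0826,"ty":0,"tz":-0.019,"twist":0},
    {"tx":0.111,"ty":0,"tz":-0.0169,"twist":0},
    {"tx":0.1388,"ty":0,"tz":-0.0106,"twist":0},
  ],
)

```text
clock: 5.5
ee_pos: [0.4895, -0.1959, 0.1586]
ee_rot: [0.006, -0.031, 1.0, 0.0]
force: [10.4, 10.7, 9.3]
finger_gap: 0.338
grip_force: 60.7
```

Request:
play_rows(
  commands=[
    {"tx":0.0265,"ty":0,"tz":0.0104,"twist":0},
    {"tx":0.036,"ty":0,"tz":0.0145,"twist":0},
    {"tx":0.042,"ty":0,"tz":0.018,"twist":0},
    {"tx":0.042,"ty":0,"tz":0.018,"twist":0},
    {"tx":0.042,"ty":0,"tz":0.018,"twist":0},
  ],
)

```text
clock: 6.0
ee_pos: [0.467, -0.1972, 0.1494]
ee_rot: [0.004, -0.03, 1.0, 0.0]
force: [2.8, 11.1, 17.8]
finger_gap: 0.342
grip_force: 63.3
```

Run:
```python
from wr import *
import cv2
s,d=look(None,['relief_knob'])
cv2.imwrite('pics/g2.png',cv2.resize(d['image'],(500,400))[:,:,::-1])
plan([(.4716,-.1970,.1505,93.5)])
```

```text
relief_knob [([0.4805, -0.1967, 0.1557], 0.8)]
t 6.1 p [ 0.4671 -0.1972  0.1494] yaw 93.45 tilt [0.008 0.001] F [ 2.9 11.7 18.1] q7 2.04 gap 0.34
tx -0.0091 ty -0.0001 tz -0.0021 twist -0.0016
```

View pics/g2.png

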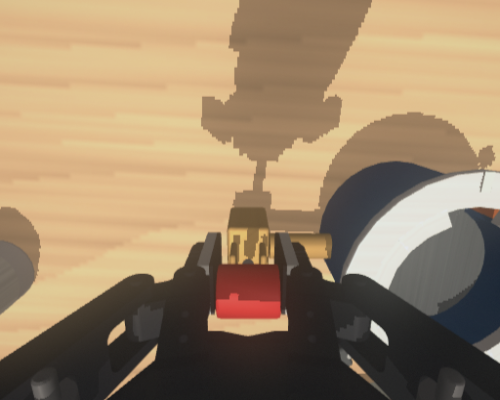

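Request:
play_rows(
  commands=[
    {"tx":0.01,"ty":0,"tz":0,"twist":0},
    {"tx":0.02,"ty":0,"tz":0,"twist":0},
    {"tx":0.03,"ty":0,"tz":0,"twist":0},
    {"tx":0.03,"ty":0,"tz":0,"twist":0},
    {"tx":0.03,"ty":0,"tz":0,"twist":0},
  ],
)

```text
clock: 6.6
ee_pos: [0.4578, -0.1978, 0.1479]
ee_rot: [0.008, -0.031, 0.999, -0.0]
force: [30.9, 10.0, -25.5]
finger_gap: 0.337
grip_force: 63.3
```

```bash
cat > knob.py <<'E'
from px import *
s=observe();q=s['ee_rot'];M=R.from_quat([q[1],q[2],q[3],q[0]]).as_matrix();d=snapshot('wrist')
im=cv2.cvtColor(d['image'],cv2.COLOR_RGB2HSV)
m=((im[...,0]<6)|(im[...,0]>174))&(im[...,1]>150)&(im[...,2]>60)
n,l,st,c=cv2.connectedComponentsWithStats(m.astype(np.uint8))
i=1+np.argmax(st[1:,4]);print(st[i],c[i])
u=(np.array([st[i,0]+st[i,2]/2,st[i,1]+st[i,3]/2])+.5)/.64-.5
for th in np.arange(-.1,1.01,.05):
    z=.07+.095*np.cos(.45-th); p=ray(u,z,d,s['ee_pos'],M)
    e=(p[0]-.5129)-.095*np.sin(.45-th)*.998
    if abs(e)<.005: print('theta',round(th,2),'err mm',round(e*1e3,1),np.round(p,4))
print(place_of('relief_knob','wrist')[:1]); plan([])
E
python3 knob.py
```

```text
[ 221  259   67   51 3165] [253.84328594 285.05529226]
theta 0.9 err mm 0.1 [ 0.4717 -0.1955  0.1555]
[{'xyz': [0.4742, -0.1997, 0.1547], 'score': 0.96}]
t 6.7 p [ 0.4578 -0.1978  0.1479] yaw 93.61 tilt [ 0.016 -0.   ] F [ 31.    9.3 -25.9] q7 2.05 gap 0.335
```

Full stroke reached: θ is 0.9 and the end stop is pushing back with 31 N. Easing it back.

Request:
play_rows(
  commands=[
    {"tx":-0.009,"ty":0,"tz":0,"twist":0},
    {"tx":-0.018,"ty":0,"tz":-0.001,"twist":0},
    {"tx":-0.031,"ty":0,"tz":-0.006,"twist":0},
    {"tx":-0.044,"ty":0,"tz":-0.0105,"twist":0},
    {"tx":-0.058,"ty":0,"tz":-0.014,"twist":0},
  ],
)

```text
clock: 7.2
ee_pos: [0.4759, -0.1966, 0.1549]
ee_rot: [-0.001, -0.029, 1.0, 0.001]
force: [-9.3, 8.2, 16.8]
finger_gap: 0.338
grip_force: 71.3
```

Request:
play_rows(
  commands=[
    {"tx":-0.014,"ty":0,"tz":-0.0027,"twist":0},
    {"tx":-0.028,"ty":0,"tz":-0.0044,"twist":0},
    {"tx":-0.042,"ty":0,"tz":-0.005,"twist":0},
    {"tx":-0.056,"ty":0,"tz":-0.0046,"twist":0},
    {"tx":-0.07,"ty":0,"tz":-0.0031,"twist":0},
  ],
)

```text
clock: 7.7
ee_pos: [0.5129, -0.1946, 0.1578]
ee_rot: [0.001, -0.03, 1.0, 0.001]
force: [-5.6, 10.3, 24.6]
finger_gap: 0.336
grip_force: 85.2
```

Request:
play_rows(
  commands=[
    {"tx":-0.014,"ty":0,"tz":0.0025,"twist":0},
    {"tx":-0.028,"ty":0,"tz":0.006,"twist":0},
    {"tx":-0.042,"ty":0,"tz":0.011,"twist":0},
    {"tx":-0.056,"ty":0,"tz":0.017,"twist":0},
    {"tx":-0.056,"ty":0,"tz":0.017,"twist":0},
  ],
)

```text
clock: 8.2
ee_pos: [0.5439, -0.1928, 0.1497]
ee_rot: [0.004, -0.03, 1.0, 0.001]
force: [2.5, 8.7, 18.9]
finger_gap: 0.337
grip_force: 91.5
```

```bash
python3 knob.py
```

```text
[ 221  250   66   47 2940] [253.37653061 274.00646259]
theta -0.05 err mm -3.9 [ 0.5544 -0.1909  0.1534]
theta 0.0 err mm -1.1 [ 0.553  -0.191   0.1555]
theta 0.05 err mm 2.0 [ 0.5518 -0.1911  0.1575]
[{'xyz': [0.5513, -0.194, 0.1582], 'score': 0.65}]
t 8.3 p [ 0.5437 -0.1927  0.1498] yaw 93.46 tilt [0.007 0.001] F [ 3.3  8.7 18.1] q7 1.99 gap 0.333
```

Request:
play_rows(
  commands=[
    {"tx":-0.006,"ty":0,"tz":0,"twist":0},
    {"tx":-0.012,"ty":0,"tz":0,"twist":0},
    {"tx":-0.018,"ty":0,"tz":0,"twist":0},
    {"tx":-0.018,"ty":0,"tz":0,"twist":0},
  ],
)

```text
clock: 8.7
ee_pos: [0.5486, -0.1924, 0.1479]
ee_rot: [-0.0, -0.029, 1.0, 0.001]
force: [-5.1, 7.4, 10.1]
finger_gap: 0.332
grip_force: 90.6
```

```bash
python3 knob.py
```

```text
[ 221  250   66   46 2890] [253.43979239 273.41591696]
theta -0.1 err mm -3.3 [ 0.5591 -0.1906  0.151 ]
theta -0.05 err mm -0.7 [ 0.5577 -0.1907  0.1534]
theta 0.0 err mm 2.2 [ 0.5563 -0.1908  0.1555]
[{'xyz': [0.555, -0.1963, 0.1562], 'score': 0.84}]
t 8.8 p [ 0.5486 -0.1925  0.1479] yaw 93.37 tilt [-0.001  0.002] F [-5.1  7.1 10.4] q7 1.98 gap 0.338
```

Request:
play_rows(
  commands=[
    {"tx":-0.006,"ty":0,"tz":0.002,"twist":0},
    {"tx":-0.012,"ty":0,"tz":0.004,"twist":0},
    {"tx":-0.012,"ty":0,"tz":0.004,"twist":0},
  ],
)

```text
clock: 9.1
ee_pos: [0.5506, -0.1924, 0.1469]
ee_rot: [-0.004, -0.028, 1.0, 0.002]
force: [-22.4, 9.4, 33.1]
finger_gap: 0.335
grip_force: 94.9
```

```bash
python3 knob.py
```

```text
[ 221  249   66   47 2922] [253.38809035 272.9137577 ]
theta -0.1 err mm -2.2 [ 0.5602 -0.1907  0.151 ]
theta -0.05 err mm 0.4 [ 0.5588 -0.1908  0.1534]
theta 0.0 err mm 3.3 [ 0.5575 -0.1909  0.1555]
[{'xyz': [0.5563, -0.1938, 0.1522], 'score': 0.74}]
t 9.2 p [ 0.5506 -0.1925  0.1469] yaw 93.23 tilt [-0.007  0.003] F [-22.6   9.7  33. ] q7 1.98 gap 0.334
```

The lever is against its rest stop. Releasing it and rising.

Request:
play_rows(
  commands=[
    {"tx":0.006,"ty":0,"tz":-0.004,"twist":0},
    {"tx":0.006,"ty":0,"tz":-0.004,"twist":0},
    {"tx":0.006,"ty":0,"tz":-0.004,"twist":0},
    {"tx":0.006,"ty":0,"tz":-0.004,"twist":0},
    {"tx":0.006,"ty":0,"tz":-0.004,"twist":0},
  ],
  grip=-0.3,
)

```text
clock: 9.7
ee_pos: [0.5523, -0.1943, 0.1465]
ee_rot: [0.0, -0.029, 1.0, -0.0]
force: [-0.2, -0.8, -0.3]
finger_gap: 0.654
grip_force: 0.0
```

Request:
play_rows(
  commands=[
    {"tx":0,"ty":0,"tz":-0.06,"twist":0},
    {"tx":0,"ty":0,"tz":-0.12,"twist":0},
    {"tx":0,"ty":0,"tz":-0.2,"twist":0},
    {"tx":0,"ty":0,"tz":-0.24,"twist":0},
  ],
)

```text
clock: 10.1
ee_pos: [0.553, -0.1948, 0.2697]
ee_rot: [0.002, -0.029, 1.0, -0.001]
force: [0.2, 0.5, -0.2]
finger_gap: 0.65
grip_force: 0.0
```

```bash
python3 -c "
from wr import *
look('w3',['relief_knob','pot_mouth'])
plan([(.5275,.2,.25,116.9)])"
```

```text
relief_knob [([0.5553, -0.1966, 0.1547], 0.58)]
pot_mouth [([0.5043, -0.0478, 0.1097], 0.91)]
t 10.25 p [ 0.5527 -0.1945  0.2678] yaw 93.3 tilt [ 0.003 -0.001] F [ 0.   0.7 -0.1] q7 1.96 gap 0.649
tx 0.0050 ty 0.7907 tz 0.0350 twist -0.7866
```

Request:
play_rows(
  commands=[
    {"tx":0,"ty":0.1,"tz":0,"twist":-0.2},
    {"tx":0,"ty":0.79,"tz":0,"twist":-0.5},
    {"tx":0,"ty":0.79,"tz":0,"twist":-0.78},
    {"tx":0,"ty":0.79,"tz":0,"twist":-0.78},
    {"tx":0,"ty":0.79,"tz":0,"twist":-0.78},
  ],
)

```text
clock: 10.75
ee_pos: [0.5367, 0.0571, 0.2654]
ee_rot: [-0.001, -0.231, 0.973, 0.0]
force: [0.3, -0.3, -0.3]
finger_gap: 0.652
grip_force: 0.0
```

```bash
python3 h.py .5275,.2,.25,116.9
```

```text
t 10.75 p [0.5367 0.0571 0.2654] yaw 116.72 tilt [-0.002 -0.   ] F [ 0.3 -0.3 -0.3] q7 1.84 gap 0.652
tx -0.1122 ty 0.2636 tz 0.0308 twist -0.0060
```

Request:
play_rows(
  commands=[
    {"tx":-0.112,"ty":0.26,"tz":0.03,"twist":0},
    {"tx":-0.112,"ty":0.26,"tz":0.03,"twist":0},
    {"tx":-0.112,"ty":0.26,"tz":0.03,"twist":0},
    {"tx":-0.112,"ty":0.26,"tz":0.03,"twist":0},
    {"tx":-0.112,"ty":0.26,"tz":0.03,"twist":0},
  ],
)

```text
clock: 11.25
ee_pos: [0.5284, 0.1974, 0.2501]
ee_rot: [-0.001, -0.232, 0.973, -0.0]
force: [-0.7, -0.8, 0.6]
finger_gap: 0.644
grip_force: 0.0
```

Run:
```python
from px import *
from wr import look
import time
s,d=look('w4',['lid_grip','lid','lid_ear'])
q=s['ee_rot'];M=R.from_quat([q[1],q[2],q[3],q[0]]).as_matrix();np.savez('w4.npz',M=M,p=s['ee_pos'])
plan([])
```

```text
lid_grip [([0.5292, 0.1995, 0.0519], 0.95), ([0.5744, 0.4201, 0.0529], 0.71), ([0.8026, -0.0529, -0.0019], 0.67)]
lid [([0.5765, 0.4205, -0.0025], 0.86), ([0.3215, 0.205, 0.0028], 0.84), ([0.5276, 0.1966, 0.0006], 0.62)]
lid_ear [([0.5878, 0.2286, 0.0265], 0.64), ([0.3863, 0.1954, 0.0316], 0.58)]
t 11.45 p [0.5295 0.1949 0.2514] yaw 116.57 tilt [-0.    -0.001] F [-0.  -0.3  0.1] q7 1.58 gap 0.652
```

View pics/w4.png

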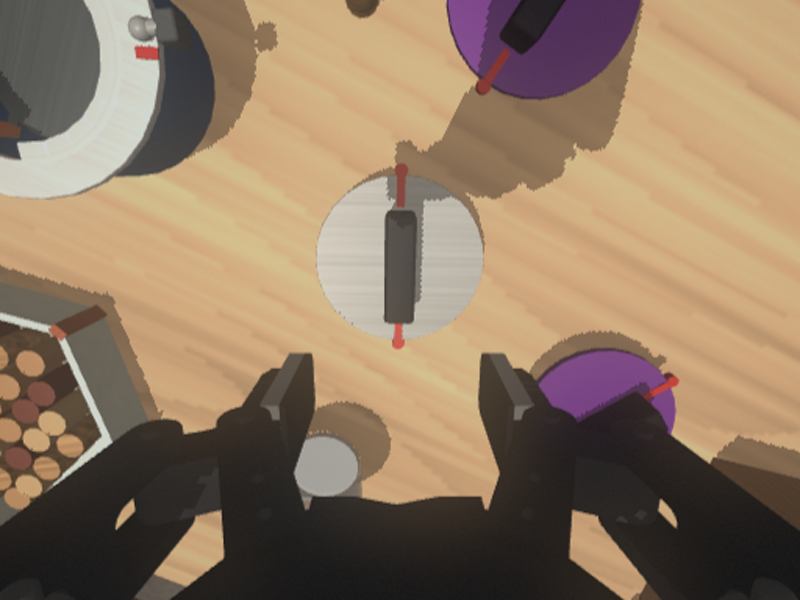

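The wrist view shows the grey lid centred between the fingers, with ears at (401,171) and (398,343) and the bar upright in the image.

Run:
```python
from px import *
w=np.load('w4.npz');d=snapshot('wrist')
a,b=ray((401,171),.032,d,w['p'],w['M']),ray((398,343),.032,d,w['p'],w['M']);e=a-b
print(np.round((a+b)/2,4),np.linalg.norm(e),'yaw',np.degrees(np.arctan2(-e[1],-e[0])))
c=(a+b)/2
plan([(c[0],c[1],.052,np.degrees(np.arctan2(-e[1],-e[0]))+90)])
```

```text
[0.5285 0.2011 0.032 ] 0.13641295666901995 yaw 25.96025099148038
t 11.5 p [0.5296 0.1951 0.2516] yaw 116.57 tilt [-0.    -0.001] F [ 0.6 -0.2 -0.1] q7 1.58 gap 0.65
tx -0.0037 ty 0.0120 tz 0.3991 twist 0.0204
```

Request:
play_rows(
  commands=[
    {"tx":-0.003,"ty":0.01,"tz":0.1,"twist":0.02},
    {"tx":-0.003,"ty":0.01,"tz":0.2,"twist":0.02},
    {"tx":-0.003,"ty":0.01,"tz":0.3,"twist":0.02},
    {"tx":-0.003,"ty":0.01,"tz":0.37,"twist":0.02},
    {"tx":-0.003,"ty":0.01,"tz":0.399,"twist":0.02},
  ],
)

```text
clock: 12.0
ee_pos: [0.5269, 0.2, 0.0489]
ee_rot: [-0.002, -0.225, 0.974, -0.001]
force: [-0.1, 0.4, -0.3]
finger_gap: 0.655
grip_force: 0.0
```

Request:
play_rows(
  commands=[
    {"tx":0,"ty":0,"tz":0,"twist":0},
    {"tx":0,"ty":0,"tz":0,"twist":0},
    {"tx":0,"ty":0,"tz":0,"twist":0},
    {"tx":0,"ty":0,"tz":0,"twist":0},
    {"tx":0,"ty":0,"tz":0,"twist":0},
  ],
  grip=1,
)

```text
clock: 12.5
ee_pos: [0.529, 0.2018, 0.0533]
ee_rot: [0.001, -0.226, 0.974, 0.0]
force: [-0.5, -1.0, 5.0]
finger_gap: 0.245
grip_force: 59.7
```

```bash
python3 h.py .5285,.2005,.052,116
```

```text
t 12.5 p [0.529  0.2018 0.0533] yaw 116.1 tilt [0.002 0.001] F [-0.5 -1.   5. ] q7 1.54 gap 0.245
tx 0.0020 ty -0.0020 tz 0.0026 twist 0.0032
```

Request:
play_rows(
  commands=[
    {"tx":0,"ty":0,"tz":-0.06,"twist":0},
    {"tx":0,"ty":0,"tz":-0.14,"twist":0},
    {"tx":0,"ty":0,"tz":-0.22,"twist":0},
    {"tx":0,"ty":0,"tz":-0.29,"twist":0},
    {"tx":0,"ty":0,"tz":-0.3,"twist":0},
  ],
)

```text
clock: 13.0
ee_pos: [0.5301, 0.2025, 0.2068]
ee_rot: [0.004, -0.226, 0.974, 0.001]
force: [0.2, 1.8, -2.8]
finger_gap: 0.246
grip_force: 59.7
```

Run:
```python
from px import *
from wr import look
s,d=look('w5',['lid_ear','lid_grip'])
plan([(.504,-.049,.2,93.5)])
```

```text
lid_ear [([0.3882, 0.1967, 0.0302], 0.9)]
lid_grip [([0.5278, 0.206, 0.2042], 0.97), ([0.5738, 0.4186, 0.055], 0.62)]
t 13.15 p [0.5279 0.2016 0.2018] yaw 116.11 tilt [-0. -0.] F [-0.1  0.  -3.9] q7 1.56 gap 0.25
tx 0.2634 ty -0.4290 tz 0.0037 twist 0.7537
```

Request:
play_rows(
  commands=[
    {"tx":0.052,"ty":-0.085,"tz":0,"twist":0.15},
    {"tx":0.105,"ty":-0.17,"tz":0,"twist":0.3},
    {"tx":0.157,"ty":-0.255,"tz":0,"twist":0.45},
    {"tx":0.21,"ty":-0.34,"tz":0,"twist":0.6},
    {"tx":0.25,"ty":-0.405,"tz":0,"twist":0.75},
  ],
)

```text
clock: 13.65
ee_pos: [0.5033, -0.0384, 0.2004]
ee_rot: [-0.002, -0.029, 1.0, -0.001]
force: [0.7, -0.1, -1.4]
finger_gap: 0.244
grip_force: 59.7
```

```bash
python3 -c "
from h import *
plan([(.504,-.049,.165,93.5)])"
```

```text
t 13.65 p [ 0.5033 -0.0384  0.2004] yaw 93.3 tilt [-0.004 -0.001] F [ 0.7 -0.1 -1.4] q7 1.67 gap 0.244
tx -0.0005 ty -0.0212 tz 0.0708 twist -0.0066
```

Request:
play_rows(
  commands=[
    {"tx":0.004,"ty":-0.02,"tz":0.03,"twist":0},
    {"tx":0.004,"ty":-0.022,"tz":0.05,"twist":0},
    {"tx":0.004,"ty":-0.022,"tz":0.05,"twist":0},
    {"tx":0.004,"ty":-0.022,"tz":0.05,"twist":0},
    {"tx":0.004,"ty":-0.022,"tz":0.05,"twist":0},
  ],
)

```text
clock: 14.15
ee_pos: [0.5042, -0.0448, 0.1772]
ee_rot: [-0.0, -0.033, 0.999, 0.0]
force: [-0.3, -0.7, -2.7]
finger_gap: 0.249
grip_force: 59.7
```

Run:
```python
from px import *
from wr import look
plan([(.504,-.049,.141,93.5)])
s,d=look('w6',['lid_ear','lid_grip','pot_mouth','green_mark'])
q=s['ee_rot'];M=R.from_quat([q[1],q[2],q[3],q[0]]).as_matrix();np.savez('w6.npz',M=M,p=s['ee_pos'])
```

```text
t 14.15 p [ 0.5042 -0.0448  0.1772] yaw 93.74 tilt [-0.  0.] F [-0.3 -0.7 -2.7] q7 1.69 gap 0.249
tx 0.0009 ty -0.0083 tz 0.0724 twist 0.0080
lid_ear []
lid_grip [([0.5007, -0.0418, 0.1784], 0.77)]
pot_mouth []
green_mark []
```

View pics/w6.png

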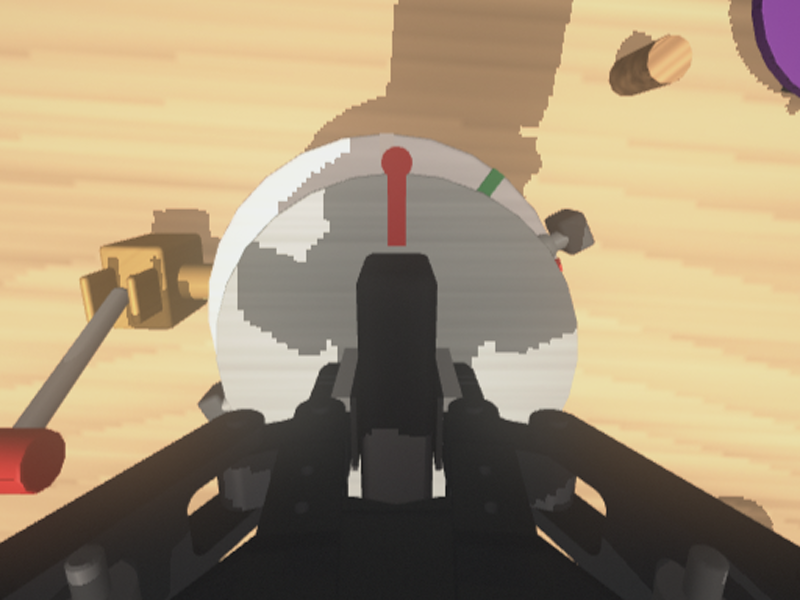

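The ear is at (397,162), the green mark at (490,181), and the rim's outer edge runs along (225,222)–(390,134)–(545,225).

Run:
```python
from px import *
from scipy.optimize import least_squares
w=np.load('w6.npz');d=snapshot('wrist');p,M=w['p'],w['M']
P=np.array([ray(u,.11,d,p,M)[:2] for u in[(225,222),(250,187),(300,150),(350,138),(390,134),(430,138),(480,155),(515,185),(545,225)]])
r=least_squares(lambda c:np.hypot(*(P-c).T)-.082,[.504,-.049]);print('pot',r.x,'res',np.round(r.fun*1e3,1))
g=ray((490,181),.11,d,p,M)[:2];v=g-r.x;print('green',g,np.hypot(*v),'potyaw',np.degrees(np.arctan2(v[1],v[0]))-145)
zl=p[2]-.0533+.03
e=ray((397,162),zl+.003,d,p,M)[:2];print('ear',e,'tcp',p[:2])
D=np.array([ray(u,zl,d,p,M)[:2] for u in[(217,330),(577,330),(397,176),(250,245),(545,240),(460,182),(330,184)]])
r2=least_squares(lambda c:np.hypot(*(D-c).T)-.066,p[:2]);print('lid',r2.x,np.round(r2.fun*1e3,1));v=e-r2.x;print(np.hypot(*v),np.degrees(np.arctan2(v[1],v[0]))-180)
plan([])
```

```text
pot [ 0.50399284 -0.04908129] res [ 0.4  0.6  0.5 -1.2 -0.8 -0.2  1.1  0.2  0.2]
green [ 0.43885063 -0.00856058] 0.07671658967985685 potyaw 3.1169645750577217
ear [ 0.43433922 -0.04823515] tcp [ 0.50420115 -0.04483967]
lid [ 0.50363489 -0.0434064 ] [-0.1 -0.7 -0.9 -0.2  0.6  0.4  0.4]
0.06946370771279962 -356.0138845509874
t 14.45 p [ 0.504  -0.0459  0.1774] yaw 93.63 tilt [0. 0.] F [ 0.5  0.7 -2.5] q7 1.69 gap 0.243
```

Request:
play_rows(
  commands=[
    {"tx":0,"ty":-0.0095,"tz":0.0,"twist":0.02},
    {"tx":0,"ty":-0.0095,"tz":0.015,"twist":0.02},
    {"tx":0,"ty":-0.0095,"tz":0.03,"twist":0.02},
    {"tx":0,"ty":-0.0095,"tz":0.04,"twist":0.02},
    {"tx":0,"ty":-0.0095,"tz":0.05,"twist":0.02},
  ],
)

```text
clock: 14.95
ee_pos: [0.504, -0.0509, 0.1514]
ee_rot: [-0.0, -0.026, 1.0, 0.0]
force: [0.4, -0.1, -3.0]
finger_gap: 0.242
grip_force: 59.7
```

```bash
python3 h.py .504,-.049,.1413,93.5
```

```text
t 14.95 p [ 0.504  -0.0509  0.1514] yaw 93.0 tilt [-0.001  0.   ] F [ 0.4 -0.1 -3. ] q7 1.7 gap 0.242
tx -0.0003 ty 0.0038 tz 0.0202 twist -0.0165
```

Request:
play_rows(
  commands=[
    {"tx":0,"ty":0,"tz":0.006,"twist":0},
    {"tx":0,"ty":0,"tz":0.012,"twist":0},
    {"tx":0,"ty":0,"tz":0.018,"twist":0},
    {"tx":0,"ty":0,"tz":0.022,"twist":0},
    {"tx":0,"ty":0,"tz":0.022,"twist":0},
  ],
)

```text
clock: 15.45
ee_pos: [0.5042, -0.0509, 0.1413]
ee_rot: [0.0, -0.026, 1.0, 0.0]
force: [-1.1, -0.4, -1.1]
finger_gap: 0.246
grip_force: 59.8
```

```bash
python3 h.py .504,-.049,.1413,93.5
```

```text
t 15.45 p [ 0.5042 -0.0509  0.1413] yaw 93.0 tilt [0. 0.] F [-1.1 -0.4 -1.1] q7 1.7 gap 0.246
tx 0.0003 ty 0.0039 tz -0.0000 twist -0.0166
```

Request:
play_rows(
  commands=[
    {"tx":0,"ty":0,"tz":0.003,"twist":0.1},
    {"tx":0,"ty":0,"tz":0.003,"twist":0.2},
    {"tx":0,"ty":0,"tz":0.003,"twist":0.3},
    {"tx":0,"ty":0,"tz":0.003,"twist":0.4},
    {"tx":0,"ty":0,"tz":0.003,"twist":0.5},
  ],
)

```text
clock: 15.95
ee_pos: [0.5056, -0.0505, 0.1412]
ee_rot: [0.002, 0.104, 0.995, 0.0]
force: [-1.9, 2.5, 14.0]
finger_gap: 0.246
grip_force: 62.5
```

```bash
python3 -c "
from h import *
plan([(.504,-.0505,.1413,58)]);print(observe()['torque'])"
```

```text
t 15.95 p [ 0.5056 -0.0505  0.1412] yaw 78.01 tilt [0.004 0.   ] F [-1.9  2.5 14. ] q7 1.5 gap 0.246
tx 0.0032 ty -0.0007 tz -0.0001 twist 0.6671
[0.32087174 0.48602225 0.84353198]
```

Request:
play_rows(
  commands=[
    {"tx":0.001,"ty":0,"tz":-0.001,"twist":0.13},
    {"tx":0.002,"ty":0,"tz":-0.001,"twist":0.26},
    {"tx":0.002,"ty":0,"tz":-0.001,"twist":0.39},
    {"tx":0.002,"ty":0,"tz":-0.001,"twist":0.52},
    {"tx":0.002,"ty":0,"tz":-0.001,"twist":0.62},
  ],
)

```text
clock: 16.45
ee_pos: [0.5056, -0.0503, 0.1413]
ee_rot: [0.002, 0.264, 0.965, 0.001]
force: [3.3, 1.7, 4.6]
finger_gap: 0.244
grip_force: 60.9
```

Run:
```python
from px import *
from wr import look
plan([(.504,-.0505,.1413,58)]);print(observe()['torque'])
s,d=look('w7',['lid_ear'])
q=s['ee_rot'];M=R.from_quat([q[1],q[2],q[3],q[0]]).as_matrix();np.savez('w7.npz',M=M,p=s['ee_pos'])
```

```text
t 16.45 p [ 0.5056 -0.0503  0.1413] yaw 59.38 tilt [ 0.005 -0.   ] F [3.3 1.7 4.6] q7 1.25 gap 0.244
tx 0.0026 ty -0.0020 tz 0.0000 twist 0.0459
[ 0.11685592 -0.50954407  0.72043675]
lid_ear []
```

View pics/w7.png

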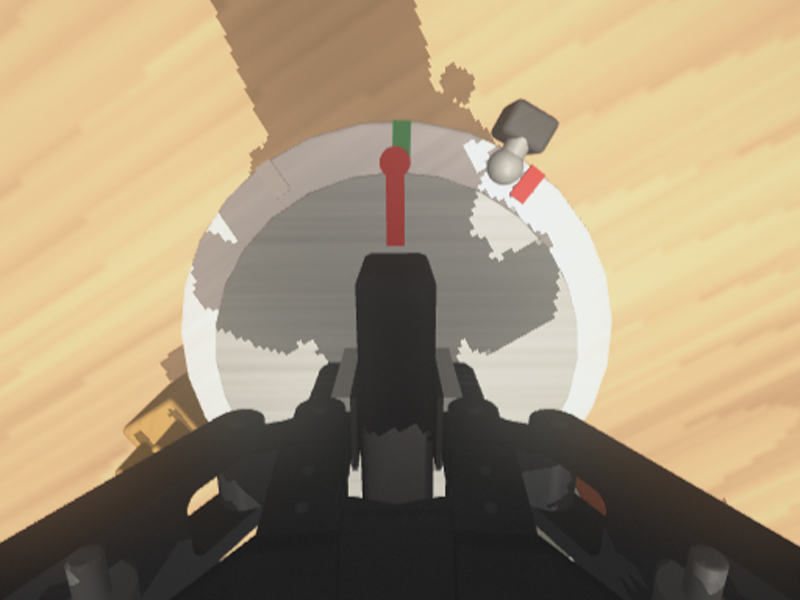

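The pointer (396,162) is about 1.5° short of the green mark (402,135), so a last small turn is needed.

Request:
play_rows(
  commands=[
    {"tx":0,"ty":0,"tz":0,"twist":0.025},
    {"tx":0,"ty":0,"tz":0,"twist":0.05},
    {"tx":0,"ty":0,"tz":0,"twist":0.05},
    {"tx":0,"ty":0,"tz":0,"twist":0.05},
    {"tx":0,"ty":0,"tz":0,"twist":0.05},
  ],
)

```text
clock: 17.05
ee_pos: [0.5056, -0.0503, 0.1413]
ee_rot: [0.002, 0.275, 0.961, 0.001]
force: [4.9, 1.9, 5.5]
finger_gap: 0.245
grip_force: 61.0
```

Run:
```python
from px import *
from wr import look
plan([]);s,d=look(None,['relief_knob']);im=d['image']
for lo,hi,n,z in[((55,80,40),(85,255,255),'green',.11),((0,100,60),(8,255,255),'red',.121)]:
    h=cv2.cvtColor(im,cv2.COLOR_RGB2HSV)[:190,200:310];m=cv2.inRange(h,lo,hi)
    k,l,st,c=cv2.connectedComponentsWithStats(m);i=1+np.argmax(st[1:,4]);print(n,st[i],c[i]+[200,0])
cv2.imwrite('pics/w8.png',cv2.resize(im[60:190,180:340],(640,520))[:,:,::-1])
print(place_of('relief_knob','side') if snapshot('side') else 0)
```

```text
t 17.05 p [ 0.5056 -0.0503  0.1413] yaw 58.04 tilt [ 0.005 -0.   ] F [4.9 1.9 5.5] q7 1.23 gap 0.245
relief_knob []
green [ 48  78  11  16 153] [252.53594771  85.05882353]
red [ 43  94  20  63 830] [252.51686747 122.68313253]
[{'xyz': [0.554, -0.1898, 0.155], 'score': 0.48}]
```

View pics/w8.png

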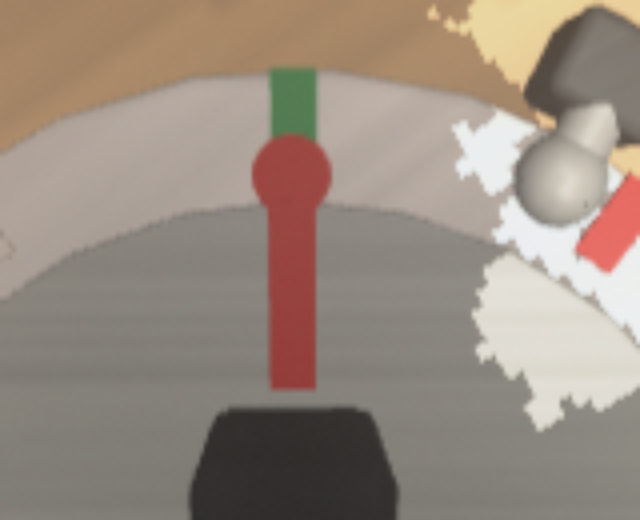

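The pointer lines up exactly with the green mark (both at column 252.5), short of the ball. The lever is at rest. Handing in while still holding the lid.

```bash
python3 -c "
from workcell import *
print(finish_job())"
```

```text
the job is handed in; nothing more can be done
None
```

I pulled the relief lever through its full stroke and eased it back to rest. The lid is seated in the slots and turned clockwise to the green halfway marks, short of the lock click. I handed the job in at about 17 s with the gripper still holding the lid there; no verdict came back.

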